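# Stack the red wax tub on its bottom tub

### The arm

A 6-joint arm with a two-finger parallel gripper is mounted at the origin on the work surface. World frame = base frame: x ahead of the robot, y to its left, z up, the work surface at z = 0. Lengths are in m, angles in degrees, forces in N, time in s.
With the tool pointing down it reaches from about 0.25 to 0.725 m from the base axis. Payload 9.7 kg.
Tool frame: the origin (TCP) lies midway between the tips of the shut fingers; the grasp point (between the pads) lies bot.hold_point_z behind it (bot.hold_point_z is the distance from the TCP to the grasp point, in m); z points along the fingers, y is the line along which they close (so a half turn about z gives the same grasp; the last joint's range is limited). The gripper opens to 85 mm and grips with 20 to 120 N. Pads are 22 mm wide; open, the fingers measure 114 mm over their backs; the gripper's body (76 mm by 85 mm) begins 54 mm behind the grasp point. The pads swing forward as they close: fully open they stand 13 mm farther back than shut.
Start: joints at [-65.374, 4.979, 10.078, 95.1, 0, 90], TCP at [0.229, -0.5, 0.231] pointing down, gripper open.
Joint ranges: [-179.16, 179.16], [-48.56, 103.87], [-65.8, 70.77], [-126.05, 130.52], [-82.76, 87.17], [-180, 180]. Speed limits (degrees/s): [127.2, 127.2, 147.25, 180, 180, 180].

### API

Orientations are given as [roll, pitch, yaw] about the fixed x, y, z axes, in that order (R = Rz(yaw) Ry(pitch) Rx(roll)).
In Python, from workcell import bot, camera, camera_model, ticket gives the robot as it stands.
- The arm moves only by the tool send_rows, never from a script. Its argument "targets" is text: rows parted by semicolons, each of 5 numbers parted by spaces: the shift along the tool's x, y, z in mm, then the turn about the tool's z in degrees, then the closure in counts, from 0 (fully open) to 255 (shut). A call has 1 to 20 rows; each row is the pose to reach, as a shift and turn from the pose commanded when the call began, along the tool's axes at that moment; what a row does not reach only later rows make up. A row lasts 1/8 s, in which the tool goes at most 62.5 mm and 10.7 degrees, less where a joint would pass 70% of its speed; a pose out of reach is approached as far as the arm can. A call with a gripper value outside its range is refused whole. The fingers move at their own pace and stop on an object; "newtons" is the grip in N (left out, the last holds). Time passes only in rows, so rows that repeat a pose let the fingers close. It gives the time, the measured TCP pose, the force, the opening and the grip force at its end, in the units of the state.
- bot.get_obs(): the state, without advancing time (a new reading comes with each control period).
- camera(name): name is "scene" or "top" or "wrist"; returns the picture (480x640x3 uint8, blue, green, red); there is no depth.
- camera_model(name): a dict with "K" (3x3 intrinsics, pixels), "pose" (4x4, takes a point from camera to world coordinates); the wrist camera has in their place "T_tool_cam" (4x4, takes a point from camera to tool coordinates, whose origin is the TCP and whose axes are the flange's). Camera axes: x right, y down, z forward; pixel columns grow to the right and rows downward; lengths in m; the calibration is good to about 2 mm. A picture is of the moment at which its call begins: read the wrist's pose just before it. camera_model takes no time and is no camera call.
- ticket.job_done(): hands the job in; it is judged then, once.
The state is a dict: "time": time; "q": joint angles; "qd": joint speeds; "joint_efforts": joint torques, N m; "ee_pos": TCP position; "tcp_rot": TCP orientation; "wrist_force": force on the tool from outside, world axes, zero at the start; "torque": the same for the moment, N m; "opening": finger opening in m; "grasp_force": force on a finger pad.
Only numpy, scipy, OpenCV 4.12 (cv2) and the standard library are available. Lean on these libraries where they do the work, as an engineer would, in place of code of your own. Each camera call takes 0.05 s, during which the arm holds its last target. There are 200 camera calls.

### The job

Pick up the white tub of red wax by its handle and stack it on the grey bottom tub, turned so that its two yellow lugs drop fully home into the two yellow notches. Keep it upright, set it down rather than dropping it, and leave the green and blue wax tubs where they stand.

Things in the scene. Friction and masses are not known exactly. Their poses are not given: they have to be found in the camera images.
- red_tub: White tub of RED wax, 120 x 86 mm, 0.26-0.48 kg, loose. Origin: centre, at foot level; x lengthwise, z up. Stands on two yellow lugs at x = +-47: 14 high, 36 along y, 14 along x, tapering 3 mm a side to the foot. Floor underside z = 14, rim z = 54, wax below z = 60. Bar handle along x over the middle: 120 long, 14 wide in y, z = 84 to 100, end posts; pinch its middle across y.
- bottom_tub: Grey tub, no handle, low red wax inside, 132 x 92 x 45 mm high, fixed. Origin: centre of underside, on the table; x lengthwise, z up. A yellow-floored notch in each end wall: x = +-46 to +-60, 50 wide in y, cut 18 deep from the rim, open inwards. Lugs home (length axes parallel, either way round): 6 mm play each way, red tub's origin 31 above this one; lugs on the rim: 45.
- green_tub: Same white tub as the red one, same size, handle and frame, but full of GREEN wax; loose. Leave it alone.
- blue_tub: Same white tub as the red one, same size, handle and frame, but full of BLUE wax; loose. Leave it alone.

How it is judged:
By the outcome, as a careful person would: the job done as asked, in the order asked, and still so for the second after the job is handed in, with the robot touching nothing.
It also fails if it takes over 48 s, if anything falls off the work surface, if the arm or the gripper's body presses on something with over 40 N, if the wrist force passes 120 N, or if a joint passes its speed limit or range.

## Working session

There is one attempt and no reset: what is moved stays moved. The work goes in short steps, Python scripts to look and compute and a tool call to move; the robot and the scene stay as the last step left them, time stands still between calls to the robot, and variables do not carry over. Pictures are saved under pics/ and viewed, at most 10 in all, crops included, and the job is handed in when it is done.

Besides the shell and the picture viewer there is one more tool, called after ">>>" by a JSON object that holds its "method" and its "body". send_rows: Moves the arm, as the interface text tells. Its arguments: {"type":"object","properties":{"targets":{"type":"string"},"newtons":{"type":"number"}},"required":["targets"]}

```bash
mkdir -p pics
python3 - <<'E'
from workcell import bot,camera,camera_model
import cv2,numpy as np
o=bot.get_obs();print({k:np.round(v,3) for k,v in o.items()},bot.hold_point_z)
for n in("top","scene"):
    cv2.imwrite(f"pics/{n}0.png",camera(n)); m=camera_model(n);print(n,m)
print(camera_model("wrist"))
E
```

```text
{'time': np.float64(0.0), 'q': array([-6.5376e+01,  5.0120e+00,  1.0035e+01,  9.5103e+01,  1.0000e-03,
        8.9999e+01]), 'qd': array([-0.044,  0.023,  0.019,  0.027,  0.015,  0.072]), 'joint_efforts': array([ 2.0000e-03, -5.2039e+01,  4.6481e+01,  1.6000e-02,  0.0000e+00,
       -0.0000e+00]), 'ee_pos': array([ 0.229, -0.5  ,  0.231]), 'tcp_rot': array([-1.79921e+02, -1.00000e-03,  2.46240e+01]), 'wrist_force': array([ 0.076, -0.257, -0.675]), 'torque': array([-0.013,  0.034,  0.02 ]), 'grasp_force': np.float64(0.0), 'opening': np.float64(0.085)} 0.0187
top {'K': array([[605.87581746,   0.        , 316.23667035],
       [  0.        , 605.87581746, 240.41550891],
       [  0.        ,   0.        ,   1.        ]]), 'pose': array([[-0.00984922, -0.98985421,  0.14174496,  0.39823537],
       [-0.99993059,  0.00883301, -0.00779671,  0.01796854],
       [ 0.00646557, -0.14181191, -0.98987251,  1.19150411],
       [ 0.        ,  0.        ,  0.        ,  1.        ]])}
scene {'K': array([[444.46355659,   0.        , 314.84027106],
       [  0.        , 444.46355659, 231.63885137],
       [  0.        ,   0.        ,   1.        ]]), 'pose': array([[ 0.47161071,  0.75807065, -0.4504578 ,  0.98679643],
       [ 0.88180492, -0.40650531,  0.23910985, -0.22457763],
       [-0.00185132, -0.50998267, -0.86018269,  0.83338622],
       [ 0.        ,  0.        ,  0.        ,  1.        ]])}
{'K': array([[377.66045978,   0.        , 312.22521207],
       [  0.        , 377.66045978, 244.73735756],
       [  0.        ,   0.        ,   1.        ]]), 'T_tool_cam': array([[-3.10125458e-04, -9.61160272e-01, -2.75990645e-01,
         6.91914284e-02],
       [ 9.99999677e-01, -5.02547588e-04,  6.26482894e-04,
         1.74727728e-03],
       [-7.40848902e-04, -2.75990362e-01,  9.61160117e-01,
        -1.42520165e-01],
       [ 0.00000000e+00,  0.00000000e+00,  0.00000000e+00,
         1.00000000e+00]])}
```

View pics/top0.png

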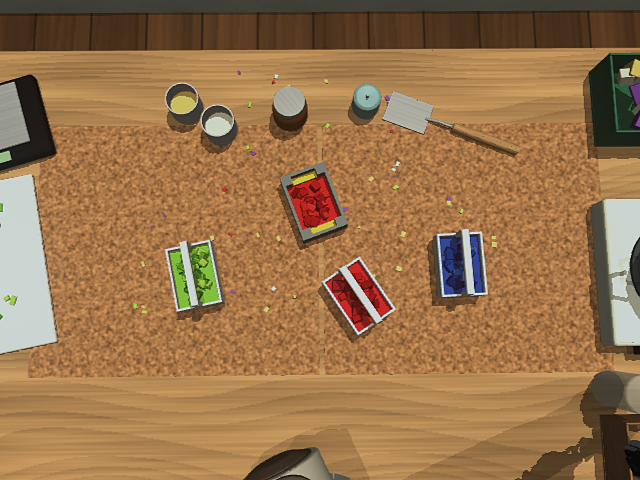

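View pics/scene0.png

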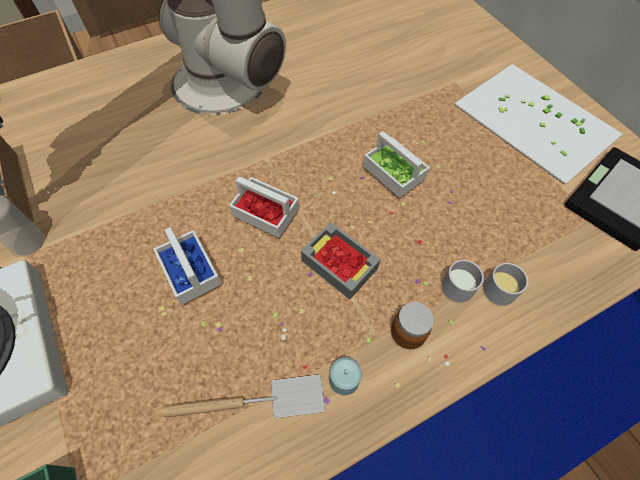

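The top view shows the red tub at about (359,296), its handle running (343,264)–(379,323). The grey tub is at (314,203) with yellow notches at (304,178) and (323,228), green is at (193,275) and blue at (460,264). The scene view agrees with this.

```bash
cat > h.py <<'E'
import cv2,numpy as np
from workcell import bot,camera,camera_model
from scipy.spatial.transform import Rotation as R
def pose(n,o=None):
    m=camera_model(n)
    if n!="wrist": return m["K"],m["pose"]
    T=np.eye(4);T[:3,:3]=R.from_euler("xyz",o["tcp_rot"],degrees=True).as_matrix();T[:3,3]=o["ee_pos"]
    return m["K"],T@m["T_tool_cam"]
def cast(KP,uv,z):
    K,P=KP;uv=np.atleast_2d(uv).astype(float)
    d=np.c_[uv,np.ones(len(uv))]@np.linalg.inv(K).T@P[:3,:3].T
    return P[:3,3]+d*((z-P[2,3])/d[:,2])[:,None]
def proj(KP,X):
    K,P=KP;c=(np.atleast_2d(X)-P[:3,3])@P[:3,:3];p=c@K.T;return p[:,:2]/p[:,2:]
def hsv(im): return cv2.cvtColor(im,cv2.COLOR_BGR2HSV)
def blobs(m,amin):
    n,l,s,c=cv2.connectedComponentsWithStats(m.astype(np.uint8)*255)
    return [(s[i,4],c[i],np.argwhere(l==i)[:,::-1]) for i in range(1,n) if s[i,4]>=amin]
def rect(KP,px,z):  # rectangle of pixels cast on plane z: centre, long side, short side, yaw
    w=cast(KP,px,z)[:,:2]*1000
    (c,(a,b),t)=cv2.minAreaRect(w.astype(np.float32))
    if a<b:a,b,t=b,a,t+90
    return np.round(c,1),round(a,1),round(b,1),round((t+90)%180-90,1)
E
python3 - <<'E'
from h import *
for n,boxes in(("top",((270,155,355,250),(315,250,400,345))),("scene",((295,220,385,300),(222,170,305,240)))):
    im=cv2.imread(f"pics/{n}0.png");H=hsv(im);KP=pose(n)
    h,s,v=[H[...,i].astype(int) for i in range(3)]
    def sub(m,b): k=np.zeros_like(m);k[b[1]:b[3],b[0]:b[2]]=m[b[1]:b[3],b[0]:b[2]];return k
    yel=sub((h>20)&(h<35)&(s>150)&(v>120),boxes[0])
    Y=[b for b in blobs(yel,40)]
    P=[rect(KP,b[2],.027) for b in Y];print(n,"yellow",[b[0] for b in Y],P)
    gr=sub((s<70)&(v<130),boxes[0]); G=max(blobs(gr,100),key=lambda b:b[0]);print("grey@45",G[0],rect(KP,G[2],.045))
    wh=sub((s<50)&(v>150),boxes[1]).astype(np.uint8)
    print("white@54",rect(KP,max(blobs(wh,50),key=lambda b:b[0])[2],.054))
    e=cv2.morphologyEx(wh,cv2.MORPH_OPEN,np.ones((5,5)))
    for b in blobs(e,40): print("handle@100",b[0],b[1],rect(KP,b[2],.1))
E
```

```text
top yellow [np.int32(155), np.int32(127)] [(array([689.8,  32.3]), 49.5, 12.8, -69.7), (array([592.5,  -4.2]), 47.1, 10.8, -69.7)]
grey@45 591 (array([640.1,  14.6]), 132.5, 92.5, 20.3)
white@54 (array([468.7, -86. ]), 124.1, 45.9, 33.7)
handle@100 448 [360.50223214 293.97544643] (array([456.8, -69.1]), 116.9, 12.8, 33.5)
scene yellow [] []
grey@45 682 (array([682.2, -12.5]), 156.7, 89.5, 55.2)
white@54 (array([435. , -50.3]), 144.6, 34.7, 30.4)
handle@100 320 [262.459375 189.675   ] (array([464.1, -68.4]), 114.6, 15.0, 33.1)
```

>>> {"method": "send_rows", "body": {"targets": "10 -7 0 0 0; 30 -23 0 -1 0; 65 -50 0 -2 0; 105 -80 0 -3 0; 145 -111 0 -4 0; 185 -142 0 -5 0; 225 -172 0 -6 0; 265 -203 0 -7 0; 300 -230 0 -8 0; 330 -253 0 -9 0; 355 -272 0 -9 0; 372 -285 0 -9 0; 382 -293 0 -9 0; 387 -297 0 -9 0; 387 -297 0 -9 0; 387 -297 0 -9 0; 387 -297 0 -9 0"}}

```text
time: 2.22
ee_pos: [0.4571, -0.0692, 0.2313]
tcp_rot: [180.0, -0.0, 33.6]
wrist_force: [0.4, -0.5, -0.0]
opening: 0.0855
grasp_force: 0.0
```

Run:
```python
from h import *
o=bot.get_obs();im=camera("wrist");cv2.imwrite("pics/w1.png",im);KP=pose("wrist",o)
print(o["ee_pos"],o["tcp_rot"],o["time"])
H=hsv(im);wh=((H[...,1]<50)&(H[...,2]>150)).astype(np.uint8)
e=cv2.morphologyEx(wh,cv2.MORPH_OPEN,np.ones((11,11)))
for b in blobs(e,200): print(b[0],b[1],rect(KP,b[2],.1))
```

```text
[ 0.45706669 -0.06920308  0.23132444] [ 1.79996467e+02 -9.56983809e-04  3.35775201e+01] 2.225
696 [293.98706897  23.79166667] (array([567. ,  15.7]), 16.8, 16.1, -57.7)
680 [382.14264706  46.89264706] (array([587.6, -39.7]), 17.0, 16.5, -64.9)
1739 [313.46578493 197.81886141] (array([479. , -58.1]), 70.4, 12.8, 33.3)
2259 [562.60380699 301.24701195] (array([ 517. , -266.4]), 116.9, 13.9, 2.6)
297 [313. 270.] (array([433.3, -87.8]), 21.2, 7.8, 33.5)
205 [313.53170732 297.02926829] (array([ 414.9, -100.5]), 11.8, 10.2, -56.5)
437 [ 95.59038902 465.72768879] (array([166.9, -27.9]), 28.2, 18.9, 25.0)
```

View pics/w1.png

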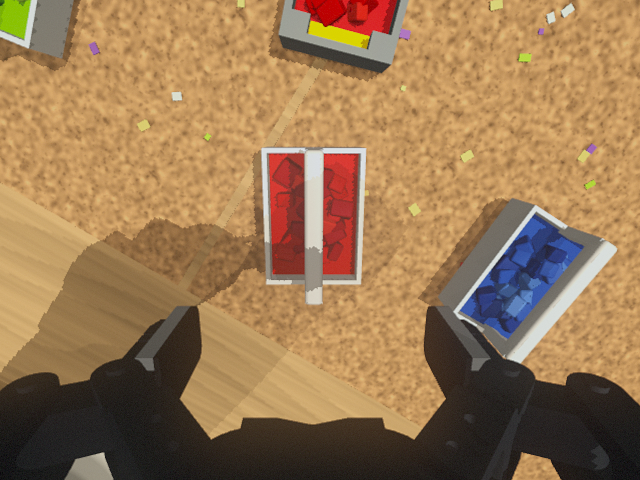

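The wrist view shows the handle along column 313, rows 150–304, parallel to the tool's x and about 2 mm off in tool y. The grey notch is at (340,35). I'll descend and grip.

>>> {"method": "send_rows", "body": {"targets": "0 1 15 0 0; 0 2 40 0 0; 0 2 65 0 0; 0 2 90 0 0; 0 2 115 0 0; 0 2 135 0 0; 0 2 150 0 0; 0 2 158 0 0; 0 2 158 0 0; 0 2 158 0 120; 0 2 158 0 180; 0 2 158 0 255; 0 2 158 0 255; 0 2 158 0 255; 0 2 158 0 255; 0 2 158 0 255; 0 2 158 0 255; 0 2 158 0 255", "newtons": 50}}

```text
time: 4.53
ee_pos: [0.4584, -0.0703, 0.0736]
tcp_rot: [180.0, -0.0, 33.6]
wrist_force: [-1.3, 2.0, 5.0]
opening: 0.013
grasp_force: 50.1
```

>>> {"method": "send_rows", "body": {"targets": "0 0 -3 0 255; 0 0 -10 0 255; 0 0 -22 0 255; 0 0 -40 0 255; 0 0 -60 0 255; 0 0 -78 0 255; 0 0 -90 0 255; 0 0 -96 0 255; 0 0 -100 0 255; 0 0 -100 0 255; 0 0 -100 0 255; 0 0 -100 0 255"}}

```text
time: 6.02
ee_pos: [0.4582, -0.0704, 0.1729]
tcp_rot: [-180.0, 0.0, 33.6]
wrist_force: [-0.0, 0.6, -3.8]
opening: 0.0133
grasp_force: 48.9
```

Run:
```python
from h import *
o=bot.get_obs();im=camera("wrist");cv2.imwrite("pics/w2.png",im);KP=pose("wrist",o);top=camera("top")
p=o["ee_pos"];zh=p[2]+.0187+.008
print(p,o["tcp_rot"],o["time"],o["wrist_force"],o["torque"],o["opening"])
H=hsv(im);h,s,v=[H[...,i].astype(int) for i in range(3)]
red=((h<8)|(h>172))&(s>150)&(v>60)
for b in blobs(red,800): print("red",b[0],b[1],rect(KP,b[2],zh-.05))
# same with the other camera
H=hsv(top);wh=((H[...,1]<50)&(H[...,2]>150)).astype(np.uint8);KT=pose("top")
u=proj(KT,[p[0],p[1],zh])[0].astype(int);print(u)
cv2.imwrite("pics/t2.png",cv2.resize(top[100:360,150:500],None,fx=2,fy=2))
x=cv2.hconcat([im,cv2.resize(top[100:360,180:500],(591,480))]);cv2.imwrite("pics/c2.png",cv2.resize(x,(800,312)))
```

```text
[ 0.4581589  -0.07037187  0.17291142] [-1.79973715e+02  2.70384464e-02  3.36257050e+01] 6.025 [-0.04823365  0.56398352 -3.79198079] [-0.00718259  0.07535648  0.03873387] 0.013311319759570379
red 6237 [253.38768639 245.329806  ] (array([455.4, -46.1]), 87.6, 26.4, 33.3)
red 7525 [365.44890365 239.19747508] (array([481.8, -84.2]), 85.8, 25.8, 33.6)
[365 289]
```

View pics/c2.png

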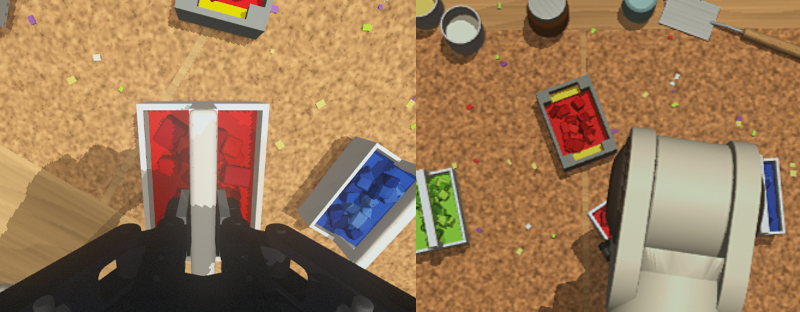

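The tub hangs level with its handle central at column 313. Next I'll check how far the tub sits lengthwise in the grip, and cross-check the notches from the wrist and scene pictures.

Run:
```python
from h import *
o=bot.get_obs();im=cv2.imread("pics/w2.png");KP=pose("wrist",o);p=o["ee_pos"];zh=p[2]+.0267
yaw=np.radians(33.6);X=np.array([np.cos(yaw),np.sin(yaw)]);Y=np.array([np.sin(yaw),-np.cos(yaw)])
H=hsv(im);wh=((H[...,1]<60)&(H[...,2]>130)).astype(np.uint8)
for c in (240,270,360,390):   # far rim outer edge
    r=np.flatnonzero(wh[100:260,c])[0]+100; d=(cast(KP,(c,r),zh-.046)[0]-p)[:2]*1000;print("rim",c,r,d@X,d@Y)
r=200;cs=np.flatnonzero(wh[250,:])
for a in(cs[cs<300],cs[cs>330]): print(a.min(),a.max(),[((cast(KP,(c,250),zh-.046)[0]-p)[:2]*1000)@Y for c in(a.min(),a.max())])
def yel(im,KP,box,nm):
    H=hsv(im);h,s,v=[H[...,i].astype(int) for i in range(3)]
    m=(h>18)&(h<38)&(s>140)&(v>90);k=np.zeros_like(m);k[box[1]:box[3],box[0]:box[2]]=m[box[1]:box[3],box[0]:box[2]]
    for b in blobs(k,40): print(nm,b[0],b[1],rect(KP,b[2],.027))
o1=dict(ee_pos=[.45707,-.0692,.23132],tcp_rot=[180,0,33.578])
yel(cv2.imread("pics/w1.png"),pose("wrist",o1),(270,0,410,75),"w1")
yel(im,KP,(250,0,420,60),"w2")
yel(cv2.imread("pics/scene0.png"),pose("scene"),(295,220,385,300),"scene")
```

```text
rim 240 156 60.993255793508496 -28.464830206522052
rim 270 156 60.99425397936211 -15.93895969849294
rim 360 156 60.997248880153144 21.642958897858698
rim 390 156 60.99824729484337 34.17170099309837
216 299 [np.float64(-41.367704766389), np.float64(-4.222735927052658)]
331 561 [np.float64(10.099901948980593), np.float64(113.0714802492565)]
w1 813 [338.31119311  34.31488315] (array([594.7,  -5.9]), 50.7, 9.9, -69.7)
w2 1068 [343.5411985   12.18913858] (array([595.2,  -5.8]), 50.5, 9.1, -69.7)
scene 94 [321.05319149 242.78723404] (array([595.2,  -3.5]), 48.7, 12.6, -69.7)
scene 57 [360.26315789 272.31578947] (array([690.2,  35.7]), 41.0, 8.4, -69.3)
```

>>> {"method": "send_rows", "body": {"targets": "4 1 0 0 255; 14 2 0 1 255; 32 5 0 2 255; 56 9 0 4 255; 82 13 0 6 255; 108 17 0 8 255; 134 21 0 9 255; 158 25 0 11 255; 176 28 0 12 255; 189 30 0 13 255; 196 31 0 13.2 255; 198 31.5 0 13.2 255; 198 31.5 0 13.2 255; 198 31.5 0 13.2 255; 198 31.5 0 13.2 255"}}

```text
time: 8.0
ee_pos: [0.6404, 0.0128, 0.1736]
tcp_rot: [180.0, -0.0, 20.4]
wrist_force: [-1.0, 0.1, -3.4]
opening: 0.0133
grasp_force: 48.9
```

Run:
```python
from h import *
o=bot.get_obs();im=camera("wrist");sc=camera("scene")
print(o["ee_pos"],o["tcp_rot"],o["time"],o["wrist_force"],o["torque"],o["opening"])
x=cv2.hconcat([im[:,100:540],cv2.resize(sc[150:310,240:430],(570,480))]);cv2.imwrite("pics/c3.png",cv2.resize(x,(800,380)))
```

```text
[0.6404496  0.01281656 0.17357   ] [ 1.79992934e+02 -1.64594709e-02  2.04102328e+01] 8.0 [-1.00878552  0.09822421 -3.42356392] [ 0.03745834  0.04586576 -0.02148275] 0.013325987959595694
```

View pics/c3.png

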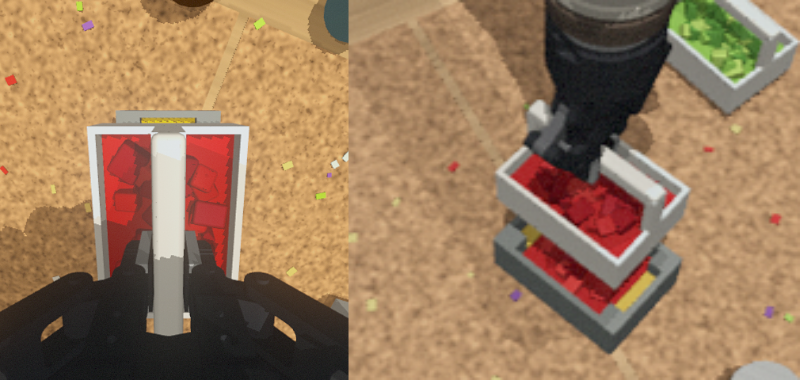

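The wrist picture shows the notch centred on the handle at column 168, and the scene picture shows the tub over the base and parallel to it. I'll lower it slowly.

>>> {"method": "send_rows", "body": {"targets": "0 0 5 0 255; 0 0 13 0 255; 0 0 22 0 255; 0 0 31 0 255; 0 0 39 0 255; 0 0 45 0 255; 0 0 49 0 255; 0 0 52 0 255; 0 0 55 0 255; 0 0 58 0 255; 0 0 60 0 255; 0 0 62 0 255; 0 0 64 0 255; 0 0 66 0 255; 0 0 66 0 255; 0 0 66 0 255"}}

```text
time: 10.1
ee_pos: [0.6407, 0.013, 0.1074]
tcp_rot: [180.0, -0.0, 20.4]
wrist_force: [-0.5, -0.0, -3.0]
opening: 0.0128
grasp_force: 48.9
```

Past rim height with no contact, so the lugs are in the notches. Only the last 3 mm is left.

>>> {"method": "send_rows", "body": {"targets": "0 0 1 0 255; 0 0 1.5 0 255; 0 0 2 0 255; 0 0 2.5 0 255; 0 0 3 0 255; 0 0 3 0 255; 0 0 3 0 255"}}

```text
time: 10.98
ee_pos: [0.6406, 0.0131, 0.1047]
tcp_rot: [-180.0, -0.0, 20.4]
wrist_force: [-3.3, 2.0, 2.1]
opening: 0.0129
grasp_force: 49.7
```

The vertical force swung from -3.0 to +2.1 N at the home height, so the tub is seated. Now I'll release and retreat.

>>> {"method": "send_rows", "body": {"targets": "0 0 0 0 190; 0 0 0 0 150; 0 0 0 0 100; 0 0 0 0 50; 0 0 0 0 0; 0 0 0 0 0; 0 0 0 0 0; 0 0 0 0 0; 0 0 -5 0 0; 0 0 -20 0 0; 0 0 -45 0 0; 0 0 -70 0 0; 0 0 -95 0 0; 0 0 -115 0 0; 0 0 -125 0 0; 0 0 -125 0 0; 0 0 -125 0 0"}}

```text
time: 13.1
ee_pos: [0.6405, 0.013, 0.2285]
tcp_rot: [-180.0, 0.1, 20.4]
wrist_force: [0.4, -0.2, -0.4]
opening: 0.0854
grasp_force: 0.0
```

Run:
```python
from h import *
o=bot.get_obs();im=camera("wrist");sc=camera("scene");KP=pose("wrist",o)
print(o["ee_pos"],o["time"],o["wrist_force"],o["opening"])
cv2.imwrite("pics/w4.png",im)
x=cv2.hconcat([im[:,100:540],cv2.resize(sc[150:310,240:430],(570,480))]);cv2.imwrite("pics/c4.png",cv2.resize(x,(800,380)))
```

```text
[0.64046918 0.01300402 0.22846759] 13.1 [ 0.42657802 -0.22117394 -0.43845199] 0.08541783891968423
```

View pics/c4.png

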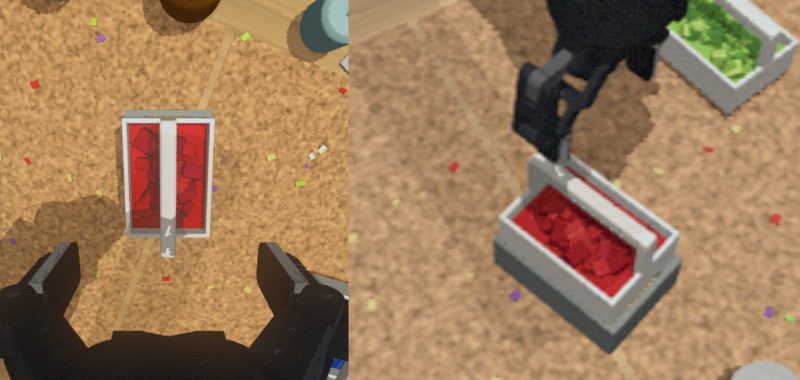

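The red tub sits level and flush on the grey tub (handle at column 168, no gap in the scene view), and the gripper is clear of it.

```bash
python3 -c "
from workcell import ticket
print(ticket.job_done())"
```

```text
the job is handed in; nothing more can be done
None
```

The red tub is stacked on the grey bottom tub with both lugs home in the notches; it was set down gently, the green and blue tubs were not touched, and the job was handed in at about 13 s.

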